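Set and store the microscope lamp level

ROBOT

A 6-joint arm with a two-finger parallel gripper is mounted at the origin on the work surface. World frame = base frame: x ahead of the robot, y to its left, z up, the work surface at z = 0. Lengths are in mm, angles in rad, forces in N, time in s.
With the tool pointing down it reaches from about 350 to 975 mm from the base axis. Payload 7.1 kg.
Tool frame: the origin (TCP) lies between the finger pads; the fingertips stand 14 mm ahead of it and the grasp point (between the pads) lies 5 mm behind it (ctrl.tcp_to_tips is the distance from the TCP to the fingertips, in mm); z points along the fingers, y is the line along which they close (so a half turn about z gives the same grasp; the last joint's range is limited). The gripper opens to 88 mm and grips with 3 to 60 N. Pads are 20 mm wide; open, the fingers measure 115 mm over their backs; the gripper's body (75 mm by 178 mm) begins 61 mm behind the grasp point.
Start: joints at [1.16, 0.423, 1.63, -0, 1.089, -0.019], TCP at [238.626, 577.635, 236.675] pointing down, gripper open.
Joint ranges: [-3, 3], [-0.9, 2.11], [0.09, 2.58], [-1.31, 4.45], [0.11, 2.69], [-2.54, 2.54]. Speed limits (rad/s): [2.39, 2.39, 3.01, 3.14, 3.14, 3.14].

INTERFACE

Orientations are given as a rotation vector (axis times angle).
In Python, from workcell import ctrl gives the robot as it stands.
- The arm moves only by the tool apply_moves, never from a script. Its argument "series" is a list that holds one entry, the list of rows, each a list of 7 numbers: the shift along the tool's x, y, z in cm, then the turn, a rotation vector about the tool's x, y, z in degrees, then the opening, from 0 (shut) to 1 (fully open). A call has 1 to 12 rows; each row shifts and turns the commanded pose from where the row before left it, along the tool's axes as they then stand; what a row does not reach is not made up. A row lasts 1/10 s, in which the tool goes at most 50 mm and 8.59 degrees, less where a joint would pass 70% of its speed; a pose out of reach is approached as far as the arm can. A call with a gripper value outside its range is refused whole. The fingers move at their own pace and stop on an object; the grip force is fixed at half the most. Time passes only in rows, so rows that do not move let the fingers close. It gives the time, the measured TCP pose, the force and the opening at its end, in the units of the state.
- ctrl.get_obs(): the state, without advancing time (a new reading comes with each control period).
- ctrl.get_image(name): name is "scene" or "top" or "wrist"; returns a dict with "img" (384x512x3 uint8, blue, green, red), "K" (3x3 intrinsics, pixels), "dist" ([k1, k2, p1, p2, k3] as OpenCV has them; the pictures are not rectified), "cam_to_world" (4x4, takes a point from camera to world coordinates). Camera axes: x right, y down, z forward; pixel columns grow to the right and rows downward; lengths in mm; the calibration is good to about 2 mm. A picture is of the moment at which its call begins. There is no depth.
- ctrl.close_job(): hands the job in, once; it reports no verdict.
The state is a dict: "t": time; "qpos": joint angles; "qvel": joint speeds; "joint_torque": joint torques, N m; "ee_pos": TCP position; "orientation": TCP orientation; "ft_force": force on the tool from outside, world axes, zero at the start; "moment": the same for the moment, N m; "width": finger opening in mm.
Only numpy, scipy, OpenCV 4.12 (cv2) and the standard library are available. Lean on these libraries where they do the work, as an engineer would, in place of code of your own. Each camera call takes 0.05 s, during which the arm holds its last target. There are 200 camera calls.

TASK

On the white lamp control box, turn the black knob clockwise until its white pointer line is at the small raised mark on the ring round it, then slide the clear guard all the way along its tracks to its end stop so that it covers the knob and uncovers the round hole. Take the slim plain-handled steel probe out of the wooden rack, reach its thin tip down through that hole and press the recessed button fully down; finish while still holding the probe and keeping the button down. Leave the other tools and glassware where they are.

Things in the scene. Friction and masses are not known exactly. Their poses are not given: they have to be found in the camera images.
- unit: White lamp control box, fixed to the bench, 160 (x) x 240 (y) x 50 mm high, flat top (the deck); origin at the centre of its underside, z up, its front face looks to its -x. It may stand on either side of the bench and be yawed up to about 0.3 rad. On the deck: the knob at y = -55 mm, the round hole at y = +55 mm (both x = 0), and one clear guard that slides along y over either of them.
- knob (a joint): Angle of the black bar knob (rad), grows clockwise seen from above, range 0 to 1.9; at 0 its pointer end points to the box's -x. Bar 44 x 12 mm across, from 3 to 34 mm above the deck, on a round skirt 48 mm across and 3 mm high; a white line on its top and end marks the pointer end. Stiff (0.04 N m), stays where it is left.
- knob_grip (a point): Point on the knob's turning axis, 26 mm above the deck, 8 mm below the bar's top; turns with the knob, its x axis lies along the bar (the pointer end is at -x). Good place to pinch the bar across its 12 mm.
- knob_pointer (a point): Top of the knob's pointer end, 22 mm from its axis, 34 mm above the deck. Turns with the knob, x axis along the bar.
- marker (a joint): Angle of the index ring under the knob (rad), same zero and sense as the knob: the knob is on the mark when both angles are equal. Low ring, nothing to grip; it is preset and does not move. Larger than the knob's starting angle by 0.5 to 1.3.
- mark (a point): The small dark raised tab (12 mm long radially x 6 mm, 4 mm high) on the pale index ring (66 mm across), its centre 32 mm from the knob's axis; its x axis points along the line from the tab through the axis.
- guard (a joint): Travel of the clear guard (m): near 0 (0 to 0.008 at the start) it stands over the hole, 0.110 (end stop) over the knob; it grows towards the box's -y. Slides with about 1.5 N and stays where it is left.
- guard_fin (a point): Top centre of the grey fin on the guard, 72 mm above the deck. Fin 34 (box x) x 12 (box y) x 26 mm high, standing on the guard's roof (46 mm above the deck). The guard is a clear tunnel 90 (box x) x 64 (box y) mm, 46 mm high, open at both y ends, 42 mm high inside. Axes as the box's.
- aperture (a point): Centre of the mouth of the round hole, level with the deck; hole 18 mm across, straight down. The button's flat top (16 mm across) lies 14 mm below the deck. Axes as the box's. The guard roofs it at the start.
- button (a joint): Travel of the recessed spring button (m): 0 up, 0.005 fully down on a rigid stop. Takes 1.8 N to start and 4.8 N fully down; it springs back when let go.
- rack: Light wooden block, fixed, 56 (x) x 190 (y) x 55 mm high, three 11 mm holes at y = -65, 0 and +65 mm; a tool stands upright in each, in any order. Origin at the centre of its underside. Yawed up to about 0.5 rad, on the other side of the bench from the box.
- stylus: The probe: steel, about 45 g, 116 mm long, standing upright. From its tip (the origin, z up along it): thin shaft 7 mm across to 45 mm, collar 24 mm across to 50 mm, plain round handle 16 mm across to 116 mm. Its collar rests on the rack's top, the shaft 45 mm down in the hole. Lift it by 50 mm to clear the rack, and carry its tip above the guard's fin (122 mm above the bench).
- stylus_grip (a point): On the probe's axis, 85 mm above its tip, middle of the handle: grip here.
- stylus_tip (a point): Lower end of the probe's thin shaft.
- spatula: Another tool in the rack, with a flat 24 mm wide blade at the top. Leave it. Origin at its lower end.
- loupe: Another tool in the rack, with a round 44 mm lens at the top. Leave it. Origin at its lower end.
- beaker: Bystander: open glass beaker 70 mm across, 90 mm high, beyond the box and the rack. Origin under its centre.
- stain: Bystander: amber bottle 44 mm across, 85 mm high, beyond the box and the rack. Origin under its centre.
- dish: Bystander: covered glass dish 72 mm across, 16 mm high, on the robot's side between box and rack. Origin under its centre.
- slidebox: Bystander: flat slide box 82 x 102 x 32 mm, at the robot's left. Origin under its centre.
- jar: Bystander: jar with a lid, 64 mm across, 75 mm high, at the robot's right. Origin under its centre.
There are look-alikes about, which are no part of the job. What is shaped like the stylus but blue is not meant.

How it is judged (in metres and radians):
On the way, in this order (a step that is already met when the one before it is completed fails the run):
1. the knob's pointer stands at the mark (angle between the x axis of knob_pointer and the x axis of mark, either way round below 0.13 rad), for 0.2 s.
2. the guard is slid fully over the knob, the knob still at the mark (value of joint guard above 0.102 m and angle between the x axis of knob_pointer and the x axis of mark, either way round below 0.13 rad), for 0.2 s.
3. the button is held down through the hole with the gripped probe (value of joint button above 0.0038 m and horizontal distance between stylus_tip and aperture below 0.009 m and z of stylus_tip in the frame of aperture below -0.015 m and contact force between stylus and unit above 1.5 N and contact force between the fingers and stylus above 2 N), for 0.5 s.
At the end, for the whole second after the job is handed in: The gripped probe's tip is in the hole, over 15 mm below the deck and within 9 mm of its axis, pressing with over 1.5 N and holding the button down at least 3.8 of 5 mm; the guard is within 8 mm of its end stop over the knob, and the knob within 0.13 rad of the mark (all of step 2 and all of step 3); the arm keeps its last pose, push and grip.
It fails at once if one of the other two tools is moved over 30 mm (distance of any of spatula, loupe from where it was at the start of the episode above 0.03 m).
It fails at once if a bystander on the bench is moved over 30 mm (distance of any of beaker, stain, dish, slidebox, jar from where it was at the start of the episode above 0.03 m).
It also fails if it takes over 61 s, if anything falls off the work surface, if the arm or the gripper's body presses on something with over 40 N, if the wrist force passes 120 N, or if a joint passes its speed limit or range.

## Working session

There is one attempt and no reset: what is moved stays moved. The work goes in short steps, Python scripts to look and compute and a tool call to move; the robot and the scene stay as the last step left them, time stands still between calls to the robot, and variables do not carry over. Pictures are saved under pics/ and viewed, on a budget of 10 in all, crops included, one or two more only if the job needs it, and the job is handed in when it is done.

Besides the shell and the picture viewer there is one more tool, called after ">>>" as name(argument=value, ...), one argument or row to a line, values as JSON. apply_moves: Moves the arm, as the interface text tells. Its arguments: {"type":"object","properties":{"series":{"type":"array","items":{"type":"array","items":{"type":"array","items":{"type":"number"}}}}},"required":["series"]}

```bash
ls; mkdir -p pics; python3 - <<'E'
from workcell import ctrl
import cv2,numpy as np
o=ctrl.get_obs();print(o)
for n in("scene","top"):
    d=ctrl.get_image(n);cv2.imwrite(f"pics/{n}0.png",d["img"]);print(n,d["K"],d["dist"],d["cam_to_world"])
a=cv2.imread("pics/scene0.png");b=cv2.imread("pics/top0.png")
E
```

```text
pics
{'t': 0.0, 'qpos': array([ 1.16000284e+00,  4.23808713e-01,  1.63068411e+00, -3.49643873e-05,
        1.08857280e+00, -1.89822771e-02]), 'qvel': array([-0.00063309, -0.00081844, -0.00056637, -0.00062163,  0.00050841,
        0.00043269]), 'joint_torque': array([-2.70012686e-03, -5.44629800e+01, -2.73669416e+01,  6.42880448e-02,
        2.27204076e-02, -1.70353819e-04]), 'ee_pos': array([238.42942779, 577.16664697, 235.92404601]), 'orientation': array([-6.11445964e-01, -3.08122536e+00,  2.27068476e-03]), 'ft_force': array([-0.60935837,  0.1079095 , -0.14040252]), 'moment': array([-0.05798166, -0.01405017,  0.0258075 ]), 'width': 87.96113441812965}
scene [[397.90863168   0.         257.08137003]
 [  0.         397.90863168 191.67358176]
 [  0.           0.           1.        ]] [0.04059918 0.         0.         0.         0.        ] [[ 5.29081161e-01  6.31153755e-01 -5.67201960e-01  1.21634355e+03]
 [ 8.48371920e-01 -4.07915919e-01  3.37445830e-01 -3.50393089e+02]
 [-1.83905060e-02 -6.59734447e-01 -7.51273751e-01  9.52616690e+02]
 [ 0.00000000e+00  0.00000000e+00  0.00000000e+00  1.00000000e+00]]
top [[486.62165947   0.         254.74462151]
 [  0.         486.62165947 184.51044822]
 [  0.           0.           1.        ]] [0.07206269 0.         0.         0.         0.        ] [[ 1.34910774e-02 -9.79676227e-01  2.00131160e-01  2.45674314e+02]
 [-9.99902346e-01 -1.24883260e-02  6.27210594e-03  3.63105531e+00]
 [-3.64532991e-03 -2.00196234e-01 -9.79749039e-01  1.69592151e+03]
 [ 0.00000000e+00  0.00000000e+00  0.00000000e+00  1.00000000e+00]]
```

View pics/top0.png

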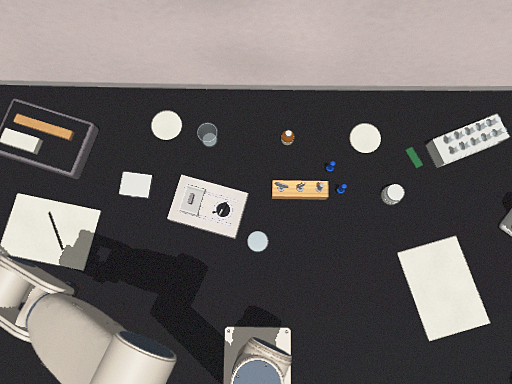

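View pics/scene0.png

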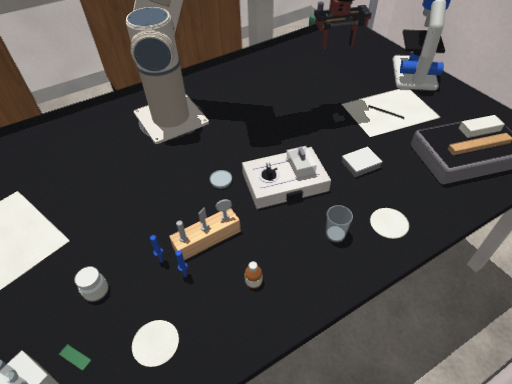

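The top view shows the box at about (207,206) and the rack at (300,189). The scene view shows three rack tools: (182,232) plain, (204,220) blade, (224,210) lens. Blue look-alikes stand at (157,248) and (181,263). I'll enlarge both views in one crop to confirm, and measure the box and rack.

```bash
cat > h.py <<'E'
import cv2,numpy as np
from workcell import ctrl
from scipy.spatial.transform import Rotation as R
def ray(d,px):
    px=np.asarray(px,float).reshape(-1,1,2)
    n=cv2.undistortPoints(px,d["K"],d["dist"]).reshape(-1,2)
    M=d["cam_to_world"]; v=np.c_[n,np.ones(len(n))]@M[:3,:3].T
    return M[:3,3],v
def plane(d,px,z):
    o,v=ray(d,px); return o+v*((z-o[2])/v[:,2])[:,None]
def proj(d,P):
    M=np.linalg.inv(d["cam_to_world"]); r,_=cv2.Rodrigues(M[:3,:3])
    return cv2.projectPoints(np.asarray(P,float).reshape(-1,1,3),r,M[:3,3],d["K"],d["dist"])[0].reshape(-1,2)
def tri(d1,p1,d2,p2):
    o1,v1=ray(d1,p1);o2,v2=ray(d2,p2);v1=v1[0];v2=v2[0]
    s=np.linalg.lstsq(np.c_[v1,-v2],o2-o1,rcond=None)[0]
    a=o1+s[0]*v1;b=o2+s[1]*v2;return (a+b)/2,np.linalg.norm(a-b)
E
python3 - <<'E'
from h import *
d=ctrl.get_image("top");s=ctrl.get_image("scene");im=d["img"]
hsv=cv2.cvtColor(im,cv2.COLOR_BGR2HSV)
m=((hsv[...,2]>130)&(hsv[...,1]<60)).astype(np.uint8);m2=np.zeros_like(m);m2[170:243,164:252]=m[170:243,164:252]
w=((hsv[...,0]>8)&(hsv[...,0]<28)&(hsv[...,1]>60)&(hsv[...,2]>110)).astype(np.uint8);w2=np.zeros_like(m);w2[172:205,266:334]=w[172:205,266:334]
for n,k,z in(("box",m2,50),("rack",w2,55)):
    c=max(cv2.findContours(k,0,1)[0],key=cv2.contourArea);r=cv2.minAreaRect(c);b=cv2.boxPoints(r)
    P=plane(d,b,z)[:,:2];print(n,r,b.tolist(),P.round(1).tolist(),P.mean(0),[np.linalg.norm(P[i]-P[i-1]).round(1) for i in range(4)])
A=cv2.resize(im[168:245,162:342],(800,342),interpolation=2)
B=cv2.resize(s["img"][140:280,145:335],(348,256),interpolation=2)
C=cv2.resize(s["img"][195:260,160:245],(335,256),interpolation=2)
o=np.zeros((600,800,3),np.uint8);o[:342]=A;o[344:600,:348]=B;o[344:600,360:695]=C
cv2.imwrite("pics/c1.png",o)
E
```

```text
box ((207.27359008789062, 205.7924346923828), (71.29013061523438, 47.25202941894531), 15.945395469665527) [[166.50942993164062, 218.7169647216797], [179.49057006835938, 173.2830047607422], [248.03775024414062, 192.86790466308594], [235.05661010742188, 238.30186462402344]] [[459.5, 312.2], [618.3, 275.4], [552.2, 36.8], [395.9, 78.1]] [506.46163492 175.64061944] [np.float64(242.7), np.float64(163.0), np.float64(247.5), np.float64(161.7)]
rack ((299.98321533203125, 189.28688049316406), (56.30640411376953, 18.612810134887695), 1.2188752889633179) [[271.638427734375, 197.99232482910156], [272.03436279296875, 179.3837127685547], [328.3280029296875, 180.58143615722656], [327.93206787109375, 199.19004821777344]] [[534.5, -44.3], [599.7, -45.2], [597.9, -238.8], [532.9, -236.3]] [ 566.24504639 -141.15934472] [np.float64(192.0), np.float64(65.1), np.float64(193.5), np.float64(65.0)]
```

View pics/c1.png

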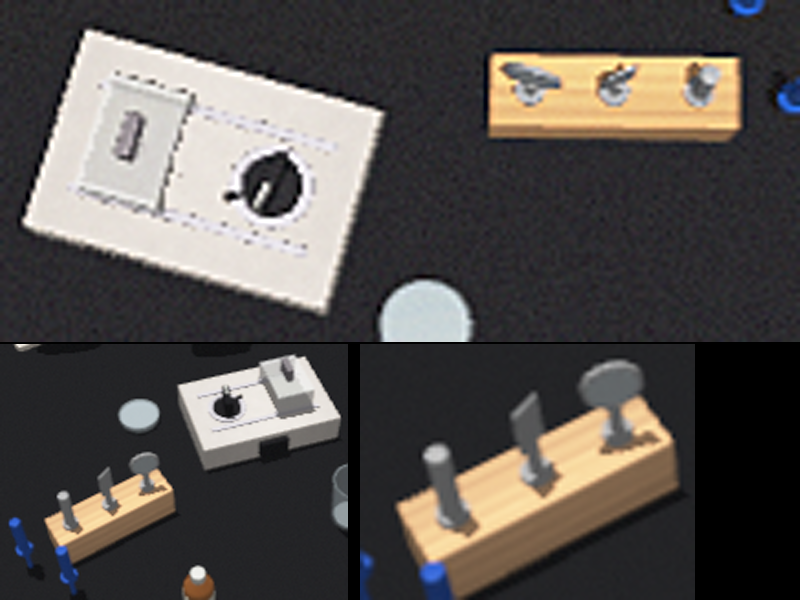

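The rack tools in the crop are the lens at (530,90), the flat blade at (617,85) and the plain round handle at (703,85). The plain grey handle, at the end nearest the blue look-alikes, is the probe. The mark is at (232,196), left of the knob centre (271,185), and the white pointer is at lower left. The guard is over the hole. Next I'll go over the knob for a close wrist view.

```bash
cat >> h.py <<'E'
def rel(target,yang=None):
    """tool-frame shift (cm) to target; turn about tool z (deg) so tool y lies along world angle yang (mod pi)"""
    o=ctrl.get_obs();Rm=R.from_rotvec(o["orientation"]);p=o["ee_pos"]
    print("t",o["t"],"pos",p.round(1),"F",o["ft_force"].round(1),"w",round(o["width"],1),"q",o["qpos"].round(2))
    tz=Rm.as_matrix()[:,2]; print("tool z",tz.round(4))
    print("shift cm",(Rm.inv().apply(np.asarray(target)-p)/10).round(2))
    if yang is not None:
        yv=Rm.as_matrix()[:,1];a=np.arctan2(yv[1],yv[0]);dl=(a-yang+np.pi/2)%np.pi-np.pi/2
        print("tool y ang",round(a,3),"turn deg",round(np.degrees(dl),2),"q6 est",round(o["qpos"][5],2))
E
python3 - <<'E'
from h import *
rel([460,130,260],np.pi/2-0.265)
w=ctrl.get_image("wrist");M=w["cam_to_world"];o=ctrl.get_obs();Rm=R.from_rotvec(o["orientation"])
print("cam in tool",Rm.inv().apply(M[:3,3]-o["ee_pos"]),(Rm.inv().as_matrix()@M[:3,:3]).round(2),w["K"][0,0])
E
```

```text
t 0.2 pos [238.5 577.4 236.2] F [-0.6  0.6 -0.3] w 87.8 q [ 1.16  0.42  1.63  0.    1.09 -0.02]
tool z [-4.e-04 -9.e-04 -1.e+00]
shift cm [-37.56 -32.89  -2.35]
tool y ang 1.179 turn deg -7.27 q6 est -0.02
cam in tool [  70.32372179   -0.25267275 -148.23523339] [[-0.   -0.97 -0.26]
 [ 1.   -0.   -0.  ]
 [ 0.   -0.26  0.97]] 341.2251263700055
```

>>> apply_moves(
  series=[
    [[-3.14,-2.56,0.3,0,0,0,0.5],[-3.14,-2.56,0.3,0,0,0,0.5],[-3.14,-2.56,0.3,0,0,0,0.5],[-3.14,-2.56,0.3,0,0,0,0.5],[-3.14,-2.56,0.3,0,0,0,0.5],[-3.14,-2.56,0.3,0,0,0,0.5],[-3.14,-2.56,0.3,0,0,0,0.5],[-3.14,-2.56,0.3,0,0,0,0.5],[-3.14,-2.56,0.3,0,0,0,0.5],[-3.14,-2.56,0.3,0,0,0,0.5],[-3.14,-2.56,0.3,0,0,0,0.5],[-3.14,-2.56,0.3,0,0,0,0.5]],
  ],
)

```text
t: 1.45
ee_pos: [470.2, 148.3, 200.7]
orientation: [0.611, 3.081, 0.0]
ft_force: [0.5, -0.0, 0.8]
width: 43.8
```

>>> apply_moves(
  series=[
    [[0,0,0,0,0,-7.3,0.5],[0,0,0,0,0,0,0.5],[0,0,0,0,0,0,0.5]],
  ],
)

```text
t: 1.75
ee_pos: [469.4, 150.0, 200.7]
orientation: [-0.419, -3.113, -0.0]
ft_force: [-0.4, 0.9, 0.1]
width: 43.9
```

```bash
python3 - <<'E'
from h import *
rel([492,122.5,73],np.pi/2-0.265)
w=ctrl.get_image("wrist");cv2.imwrite("pics/w1.png",w["img"])
c=np.array([506.5,175.6]);a=-0.265;Rz=np.array([[np.cos(a),-np.sin(a)],[np.sin(a),np.cos(a)]])
for n,p,z in(("knob",(0,-55),84),("knobdeck",(0,-55),54),("fin",(0,52),122),("c1",(-80,-120),50),("c2",(80,-120),50),("c3",(80,120),50),("c4",(-80,120),50)):
    P=c+Rz@np.array(p);print(n,P,proj(w,[*P,z]))
E
```

```text
t 1.75 pos [469.4 150.  200.7] F [-0.4  0.9  0.1] w 43.9 q [ 0.28  0.28  1.95  0.    0.91 -1.02]
tool z [-2.e-04  1.e-04 -1.e+00]
shift cm [-2.91 -2.05 12.77]
tool y ang 1.303 turn deg -0.14 q6 est -1.02
knob [492.09499025 122.51991245] [[227.45334265 220.67132929]]
knobdeck [492.09499025 122.51991245] [[229.76262726 209.02922312]]
fin [520.11928194 225.78481005] [[373.29063281 239.15694649]]
c1 [397.86348775  80.74164135] [[152.60569632 119.40907046]]
c2 [552.27828789  38.83615844] [[165.12134022 285.60044318]]
c3 [615.13651225 270.45835865] [[410.9629925  285.33611649]]
c4 [460.72171211 312.36384156] [[432.58638042 118.37917063]]
```

View pics/w1.png

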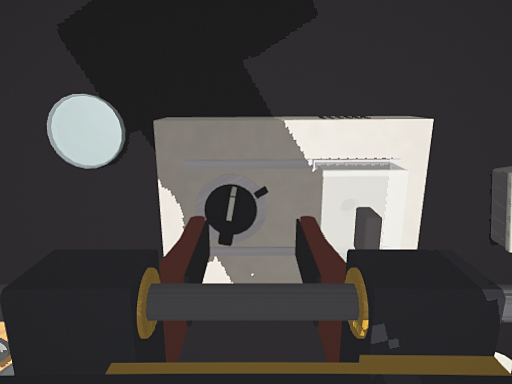

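The pointer line runs from (230,220) to (234,188), the mark is at (261,192), and the predicted box corners match the picture. I'll measure the angles now.

```bash
python3 - <<'E'
from h import *
w=ctrl.get_image("wrist");g=cv2.cvtColor(w["img"],cv2.COLOR_BGR2GRAY)
m=np.zeros_like(g);m[183:224,222:243]=g[183:224,222:243]>110
n,l,s,cc=cv2.connectedComponentsWithStats(m);k=1+s[1:,4].argmax();ys,xs=np.where(l==k);print("line",s[k],cc[k])
P=plane(w,np.c_[xs,ys],84)[:,:2]
v=np.linalg.svd(P-P.mean(0))[2][0];print("line dir",v,"ends",P[ys.argmin()],P[ys.argmax()])
m=np.zeros_like(g);m[180:205,257:275]=g[180:205,257:275]<70
n,l,s,cc=cv2.connectedComponentsWithStats(m);k=1+s[1:,4].argmax();print("tab",s[k],cc[k])
T=plane(w,cc[k],54)[0,:2]
# skirt disc: dark circle z 53
d=np.zeros_like(g);d[175:240,200:260]=g[175:240,200:260]<70
c=max(cv2.findContours(d,0,1)[0],key=cv2.contourArea);print("disc bb",cv2.boundingRect(c))
a=-0.265;Rz=np.array([[np.cos(a),-np.sin(a)],[np.sin(a),np.cos(a)]])
K=np.array([492.1,122.5])
def ang(v): b=Rz.T@v; return np.arctan2(b[1],-b[0])   # cw from -x: -x -> +y
if v[0]>0:v=-v
print("knob",ang(v),"mark",ang(T-K),np.linalg.norm(T-K),"line mean box",Rz.T@(P.mean(0)-K))
E
```

```text
line [226 198   9  23 102] [230.         208.88235294]
line dir [ 0.89975363 -0.43639821] ends [473.84569589 130.34016633] [491.37951636 122.66578198]
tab [257 186  11  13  72] [261.22222222 191.80555556]
disc bb (200, 185, 56, 55)
knob 0.186591687496353 mark 1.0547353194158169 33.21123771479134 line mean box [-10.35576056   2.61301025]
```

>>> apply_moves(
  series=[
    [[-1.45,-1.02,0,0,0,0,0.5],[-1.45,-1.02,0,0,0,0,0.5],[0,0,0,0,0,5.7,0.5],[0,0,0,0,0,5.7,0.5],[0,0,3,0,0,0,0.5],[0,0,3,0,0,0,0.5],[0,0,3,0,0,0,0.5],[0,0,2,0,0,0,0.5],[0,0,1.8,0,0,0,0.5],[0,0,0,0,0,0,0.5],[0,0,0,0,0,0,0.5]],
  ],
)

```text
t: 2.95
ee_pos: [492.1, 123.2, 72.8]
orientation: [-0.721, -3.057, 0.0]
ft_force: [0.1, 0.1, -0.3]
width: 44.0
```

```bash
python3 - <<'E'
from h import *
rel([492,122.5,72],1.106)
E
```

```text
t 2.95 pos [492.1 123.2  72.8] F [ 0.1  0.1 -0.3] w 44.0 q [ 0.22  0.52  1.98  0.    0.65 -0.89]
tool z [-5.e-04 -1.e-04 -1.e+00]
shift cm [-0.03 -0.06  0.08]
tool y ang 1.108 turn deg 0.1 q6 est -0.89
```

>>> apply_moves(
  series=[
    [[0,0,0,0,0,0,0],[0,0,0,0,0,0,0],[0,0,0,0,0,0,0],[0,0,0,0,0,0,0],[0,0,0,0,0,0,0],[0,0,0,0,0,0,0]],
  ],
)

```text
t: 3.55
ee_pos: [492.9, 123.1, 73.2]
orientation: [0.721, 3.056, 0.002]
ft_force: [0.3, 4.7, 3.3]
width: 11.6
```

>>> apply_moves(
  series=[
    [[0,0,0,0,0,6,0],[0,0,0,0,0,6,0],[0,0,0,0,0,6,0],[0,0,0,0,0,6,0],[0,0,0,0,0,6,0],[0,0,0,0,0,6,0],[0,0,0,0,0,6,0],[0,0,0,0,0,6,0],[0,0,0,0,0,0.7,0],[0,0,0,0,0,0,0],[0,0,0,0,0,0,0]],
  ],
)

```text
t: 4.65
ee_pos: [493.4, 123.4, 73.2]
orientation: [1.918, 2.487, 0.004]
ft_force: [1.3, 6.9, 2.1]
width: 11.6
```

```bash
python3 - <<'E'
from h import *
rel([492,122.5,72],1.106-.85)
w=ctrl.get_image("wrist");cv2.imwrite("pics/w2.png",w["img"])
d=ctrl.get_image("top");print(proj(w,[492,122.5,84]),proj(d,[492,122.5,84]))
E
```

```text
t 4.65 pos [493.4 123.4  73.2] F [1.3 6.9 2.1] w 11.6 q [ 0.22  0.51  1.98  0.    0.64 -0.04]
tool z [ 0.0023  0.0013 -1.    ]
shift cm [-0.05 -0.15  0.12]
tool y ang 0.257 turn deg 0.06 q6 est -0.04
[[250.64082829 260.41687275]] [[221.97718099 208.38474397]]
```

View pics/w2.png

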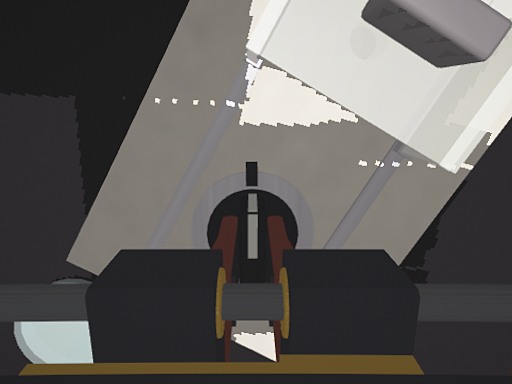

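The pointer line (252,195–258) points straight at the tab (252,173), so the knob is on the mark. I'll release, lift and turn towards the fin.

>>> apply_moves(
  series=[
    [[0,0,0,0,0,0,0.5],[0,0,0,0,0,0,0.5],[0,0,0,0,0,0,0.5],[0,0,0,0,0,0,0.5],[0,0,-4,0,0,0,0.5],[0,0,-4,0,0,0,0.5],[0,0,-4,0,0,0,0.5],[0,0,-1,0,0,0,0.5]],
  ],
)

```text
t: 5.55
ee_pos: [494.3, 122.9, 206.6]
orientation: [1.915, 2.485, 0.008]
ft_force: [1.2, 0.6, 0.3]
width: 43.6
```

>>> apply_moves(
  series=[
    [[0,0,0,0,0,-7.5,0.5],[0,0,0,0,0,-7.5,0.5],[0,0,0,0,0,-7.5,0.5],[0,0,0,0,0,-7.5,0.5],[0,0,0,0,0,-7.5,0.5],[0,0,0,0,0,-7.5,0.5],[0,0,0,0,0,-7.5,0.5],[0,0,0,0,0,-7.5,0.5],[0,0,0,0,0,0,0.5],[0,0,0,0,0,0,0.5]],
  ],
)

```text
t: 6.55
ee_pos: [491.9, 122.4, 202.1]
orientation: [-0.422, -3.112, 0.001]
ft_force: [1.7, -0.2, -0.2]
width: 44.0
```

```bash
python3 - <<'E'
from h import *
rel([520.4,225.2,114],1.306)
w=ctrl.get_image("wrist");g=cv2.cvtColor(w["img"],cv2.COLOR_BGR2GRAY);cv2.imwrite("pics/w3.png",w["img"])
print("knob,fin px",proj(w,[[493,123.2,84],[520.4,225.2,122]]))
E
```

```text
t 6.55 pos [491.9 122.4 202.1] F [ 1.7 -0.2 -0.2] w 44.0 q [ 0.22  0.3   1.92 -0.    0.93 -1.08]
tool z [-1.e-03 -3.e-04 -1.e+00]
shift cm [-0.02 10.67  8.8 ]
tool y ang 1.301 turn deg -0.28 q6 est -1.08
knob,fin px [[253.63992969 187.24557233]
 [405.40154543 200.23449665]]
```

View pics/w3.png

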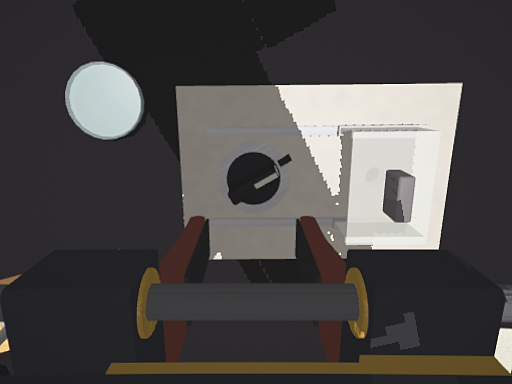

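The knob line and tab agree (line at about 29°, tab at about 31° in the picture). The fin top at (405,197) matches the prediction of (405,200). Going on to pinch the fin.

>>> apply_moves(
  series=[
    [[0,3.5,0,0,0,0,0.5],[0,3.6,0,0,0,0,0.5],[0,3.6,0,0,0,0,0.5],[0,0,3,0,0,0,0.5],[0,0,3,0,0,0,0.5],[0,0,2,0,0,0,0.5],[0,0,0.7,0,0,0,0.5],[0,0,0,0,0,0,0.5],[0,0,0,0,0,0,0.5]],
  ],
)

```text
t: 7.5
ee_pos: [520.9, 225.9, 116.4]
orientation: [0.418, 3.113, 0.001]
ft_force: [-0.2, -0.2, -0.1]
width: 44.0
```

>>> apply_moves(
  series=[
    [[0,0,0,0,0,0,0],[0,0,0,0,0,0,0],[0,0,0,0,0,0,0],[0,0,0,0,0,0,0],[0,0,0,0,0,0,0],[0,0,0,0,0,0,0]],
  ],
)

```text
t: 8.1
ee_pos: [520.5, 225.8, 116.0]
orientation: [0.416, 3.114, 0.0]
ft_force: [-0.8, -0.0, 3.2]
width: 11.9
```

```bash
python3 - <<'E'
from h import *
rel([493,123.2,114],1.306)
E
```

```text
t 8.1 pos [520.5 225.8 116. ] F [-0.8 -0.   3.2] w 11.9 q [ 0.39  0.51  1.83 -0.    0.8  -0.92]
tool z [ 4.e-04 -0.e+00 -1.e+00]
shift cm [ -0.04 -10.62   0.2 ]
tool y ang 1.305 turn deg -0.06 q6 est -0.92
```

Fin gripped (11.9 mm). Slide it 106 mm, then creep to the stop.

>>> apply_moves(
  series=[
    [[0,-1,0,0,0,0,0],[0,-1.5,0,0,0,0,0],[0,-1.5,0,0,0,0,0],[0,-1.5,0,0,0,0,0],[0,-1.5,0,0,0,0,0],[0,-1.5,0,0,0,0,0],[0,-1,0,0,0,0,0],[0,-0.5,0,0,0,0,0],[0,-0.3,0,0,0,0,0],[0,0,0,0,0,0,0],[0,0,0,0,0,0,0]],
  ],
)

```text
t: 9.2
ee_pos: [493.5, 125.2, 116.0]
orientation: [0.417, 3.113, -0.001]
ft_force: [1.8, -1.8, 6.8]
width: 11.5
```

>>> apply_moves(
  series=[
    [[0,-0.2,0,0,0,0,0],[0,-0.2,0,0,0,0,0],[0,0,0,0,0,0,0]],
  ],
)

```text
t: 9.5
ee_pos: [492.9, 122.8, 116.0]
orientation: [0.418, 3.112, 0.003]
ft_force: [1.2, 7.6, 4.3]
width: 11.7
```

>>> apply_moves(
  series=[
    [[0,-0.2,0,0,0,0,0],[0,0,0,0,0,0,0]],
  ],
)

```text
t: 9.7
ee_pos: [492.9, 122.6, 116.0]
orientation: [0.419, 3.111, 0.008]
ft_force: [3.2, 18.9, 0.7]
width: 11.9
```

>>> apply_moves(
  series=[
    [[0,0.2,0,0,0,0,0.3],[0,0,0,0,0,0,0.3],[0,0,0,0,0,0,0.3],[0,0,-4,0,0,0,0.4],[0,0,-4,0,0,0,0.4],[0,0,-4,0,0,0,0.4],[0,0,-2,0,0,0,0.4],[0,0,0,0,0,0,0.4]],
  ],
)

```text
t: 10.5
ee_pos: [493.6, 122.4, 258.4]
orientation: [0.417, 3.109, 0.002]
ft_force: [-0.3, -0.1, -0.3]
width: 35.1
```

```bash
python3 - <<'E'
from h import *
# rack: top center & stylus. pictures
d=ctrl.get_image("top");s=ctrl.get_image("scene");w=ctrl.get_image("wrist")
for n,i in(("top",d),("scene",s),("wrist",w)):cv2.imwrite(f"pics/{n}2.png",i["img"])
c=np.array([507,176]);a=-0.265;Rz=np.array([[np.cos(a),-np.sin(a)],[np.sin(a),np.cos(a)]])
print("aperture",c+Rz@[0,55])
y=rel([562,-207,270],1.5)
T=cv2.resize(d["img"][170:245,165:265],(400,300),interpolation=2)
U=cv2.resize(d["img"][172:205,300:344],(400,300),interpolation=2)
S=cv2.resize(s["img"][210:270,150:230],(400,300),interpolation=2)
W=cv2.resize(w["img"],(400,300),interpolation=3)
cv2.imwrite("pics/c2.png",np.vstack([np.hstack([T,U]),np.hstack([S,W])]))
E
```

```text
aperture [521.40500975 229.08008755]
t 10.65 pos [491.2 122.1 254.3] F [ 0.4 -0.2 -0.2] w 35.3 q [ 0.22  0.23  1.87 -0.    1.05 -1.08]
tool z [-2.3e-03 -6.0e-04 -1.0e+00]
shift cm [-15.49 -29.88  -1.57]
tool y ang 1.304 turn deg -11.21 q6 est -1.08
```

View pics/c2.png

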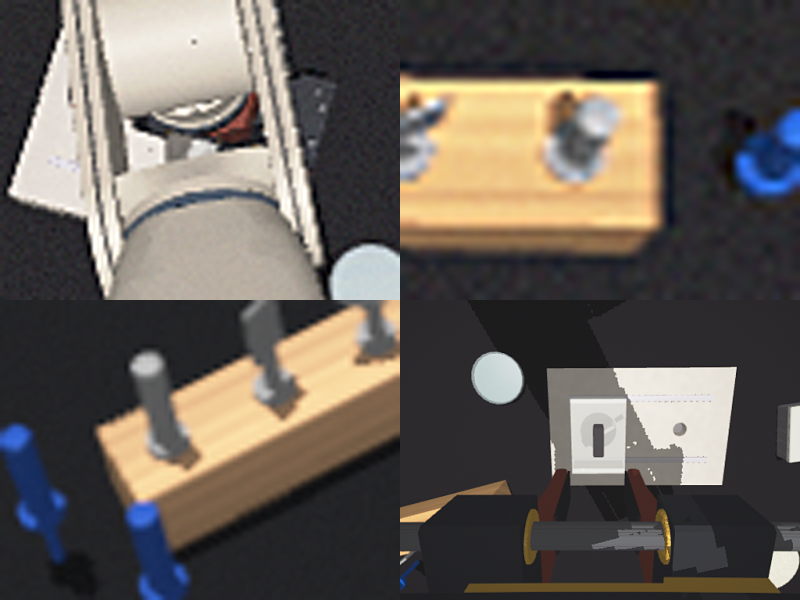

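The guard is over the knob against its stop: force rose to 19 N with no further travel. The hole is now visible at wrist pixel (358,165). The probe's top is at top-view pixel (322,184.7) and scene pixel (179.6,222.4). Measuring both.

```bash
python3 - <<'E'
from h import *
d=ctrl.get_image("top");s=ctrl.get_image("scene");w=ctrl.get_image("wrist")
g=cv2.cvtColor(w["img"],cv2.COLOR_BGR2GRAY)
x0,y0=346,153;r=g[y0:y0+24,x0:x0+24];bg=np.median(r);m=(r<bg*0.75).astype(np.uint8)
n,l,st,cc=cv2.connectedComponentsWithStats(m);k=1+st[1:,4].argmax()
px=cc[k]+[x0,y0];print(bg,st[k],px,"hole",plane(w,px,50))
print("stylus top tri",tri(d,[[322,184.6]],s,[[179.6,222.4]]),plane(d,[[322,184.6]],126),plane(s,[[179.6,222.4]],126))
print("collar top",plane(d,[[319.5,188.7]],60), "rack corners",plane(d,[[328.3,180.6]],55))
rel([562,-207,254],0.0)
E
```

```text
229.0 [  4   5  18  17 222] [358.40990991 166.4009009 ] hole [[521.05349088 229.09520636  50.        ]]
stylus top tri (array([ 570.07988381, -205.75519113,  123.03590455]), np.float64(4.135880278058051)) [[ 568.87575634 -207.34265292  126.        ]] [[ 573.11446272 -204.33555099  126.        ]]
collar top [[ 568.04299735 -207.48870129   60.        ]] rack corners [[ 597.81470931 -238.67742994   55.        ]]
t 10.8 pos [491.3 122.2 254. ] F [-0.3  0.1 -0.1] w 35.0 q [ 0.22  0.23  1.87 -0.    1.05 -1.08]
tool z [-3.e-03 -8.e-04 -1.e+00]
shift cm [-15.48 -29.9    0.  ]
tool y ang 1.305 turn deg 74.75 q6 est -1.08
```

>>> apply_moves(
  series=[
    [[-1.7,-2.9,0,0,0,0,0.5],[-1.7,-2.9,0,0,0,0,0.5],[-1.7,-2.9,0,0,0,0,0.5],[-1.7,-2.9,0,0,0,0,0.5],[-1.7,-2.9,0,0,0,0,0.5],[-1.7,-2.9,0,0,0,0,0.5],[-1.7,-2.9,0,0,0,0,0.5],[-1.7,-2.9,0,0,0,0,0.5],[-1.7,-2.9,0,0,0,0,0.5]],
  ],
)

```text
t: 11.7
ee_pos: [570.9, -170.8, 254.2]
orientation: [-0.417, -3.112, -0.001]
ft_force: [0.4, -1.1, 0.3]
width: 43.6
```

>>> apply_moves(
  series=[
    [[0,0,0,0,0,8.3,0.5],[0,0,0,0,0,8.3,0.5],[0,0,0,0,0,8.3,0.5],[0,0,0,0,0,8.3,0.5],[0,0,0,0,0,8.3,0.5],[0,0,0,0,0,8.3,0.5],[0,0,0,0,0,8.3,0.5],[0,0,0,0,0,8.3,0.5],[0,0,0,0,0,8.3,0.5],[0,0,0,0,0,0,0.5],[0,0,0,0,0,0,0.5]],
  ],
)

```text
t: 12.8
ee_pos: [570.9, -169.4, 254.7]
orientation: [-2.215, -2.226, 0.001]
ft_force: [-0.5, 0.1, 0.4]
width: 44.0
```

```bash
python3 - <<'E'
from h import *
w=ctrl.get_image("wrist");cv2.imwrite("pics/w4.png",w["img"])
print("pred top, collar",proj(w,[[570,-206.5,126],[569,-206.5,60]]))
rel([570,-206.5,90],0.0)
E
```

```text
pred top, collar [[252.0514418  223.734241  ]
 [251.13761772 201.07468482]]
t 12.85 pos [ 570.9 -169.4  254.9] F [ 0.7  1.  -0.5] w 43.7 q [-0.31  0.36  1.68 -0.    1.1  -0.31]
tool z [-1.2e-03  3.0e-04 -1.0e+00]
shift cm [-3.71 -0.09 16.49]
tool y ang 0.004 turn deg 0.26 q6 est -0.31
```

View pics/w4.png

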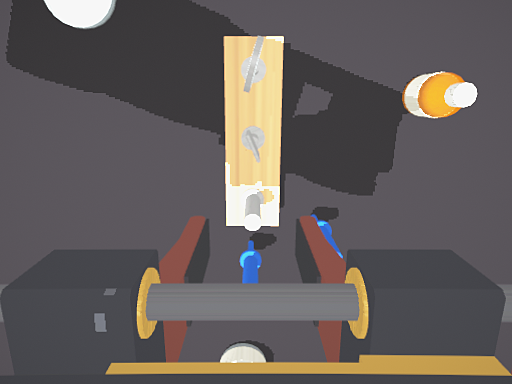

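The probe top shows at (252,222), within 2 px of the prediction. The blue look-alikes, at (250,262) and (325,232), stand clear. Descending on the grey probe.

>>> apply_moves(
  series=[
    [[-1.8,-0.1,0,0,0,0,0.5],[-1.83,0,0,0,0,0,0.5],[0,0,3.5,0,0,0,0.5],[0,0,3.5,0,0,0,0.5],[0,0,3.5,0,0,0,0.5],[0,0,3,0,0,0,0.5],[0,0,2,0,0,0,0.5],[0,0,1,0,0,0,0.5],[0,0,0,0,0,0,0.5],[0,0,0,0,0,0,0.5]],
  ],
)

```text
t: 13.85
ee_pos: [570.8, -206.6, 91.4]
orientation: [2.22, 2.221, 0.001]
ft_force: [0.4, 0.2, 0.1]
width: 44.1
```

>>> apply_moves(
  series=[
    [[0,0,0,0,0,0,0],[0,0,0,0,0,0,0],[0,0,0,0,0,0,0],[0,0,0,0,0,0,0],[0,0,0,0,0,0,0],[0,0,0,0,0,0,0]],
  ],
)

```text
t: 14.45
ee_pos: [570.5, -205.8, 91.2]
orientation: [2.22, 2.222, 0.0]
ft_force: [-1.2, 0.0, 4.2]
width: 15.6
```

>>> apply_moves(
  series=[
    [[0,0,-1,0,0,0,0],[0,0,-2,0,0,0,0],[0,0,-3,0,0,0,0],[0,0,-4,0,0,0,0],[0,0,-4,0,0,0,0],[0,-2,0,0,0,0,0],[0,-3,0,0,0,0,0],[0,-3,0,0,0,0,0],[0,-1,0,0,0,0,0],[0,0,0,0,0,0,0]],
  ],
)

```text
t: 15.45
ee_pos: [479.4, -205.9, 231.2]
orientation: [2.221, 2.221, 0.0]
ft_force: [0.8, -0.3, -1.3]
width: 15.6
```

>>> apply_moves(
  series=[
    [[2,0,0,0,0,0,0],[3.5,0,0,0,0,0,0],[4,0,0,0,0,0,0],[4,0,0,0,0,0,0],[4,0,0,0,0,0,0],[4,0,0,0,0,0,0],[4,0,0,0,0,0,0],[4,0,0,0,0,0,0],[4,0,0,0,0,0,0],[4,0,0,0,0,0,0],[3,0,0,0,0,0,0],[2,0,0,0,0,0,0]],
  ],
)

```text
t: 16.65
ee_pos: [481.0, 222.4, 230.9]
orientation: [2.218, 2.224, 0.003]
ft_force: [-0.5, -0.5, -0.8]
width: 15.7
```

>>> apply_moves(
  series=[
    [[0.5,2,0,0,0,0,0],[0.5,2,0,0,0,0,0],[0,0,0,0,0,0,0],[0,0,0,0,0,0,0],[0,0,0,0,0,0,0]],
  ],
)

```text
t: 17.15
ee_pos: [519.3, 229.1, 230.4]
orientation: [-2.22, -2.222, 0.001]
ft_force: [-0.2, -0.4, -0.4]
width: 15.5
```

```bash
python3 - <<'E'
from h import *
rel([521.1,229.1,150])
w=ctrl.get_image("wrist");s=ctrl.get_image("scene");o=ctrl.get_obs();M=R.from_rotvec(o["orientation"]).as_matrix()
tip=o["ee_pos"]-M[:,2]*5+M[:,2]*85;print("tip est",tip)
print("tip px wrist",proj(w,tip),"scene",proj(s,tip),"hole w/s",proj(w,[521.1,229.1,50]),proj(s,[521.1,229.1,50]))
cv2.imwrite("pics/c3.png",np.vstack([cv2.resize(w["img"],(400,300),interpolation=3),cv2.resize(s["img"][100:220,225:385],(400,300),interpolation=2)]))
E
```

```text
t 17.15 pos [519.3 229.1 230.4] F [-0.2 -0.4 -0.4] w 15.5 q [0.39 0.35 1.76 0.   1.03 0.39]
tool z [-9.e-04 -3.e-04 -1.e+00]
shift cm [0.   0.18 8.04]
tip est [519.26370796 228.97092395 150.63732722]
tip px wrist [[253.3279276  199.23383141]] scene [[302.96478205 142.53557558]] hole w/s [[254.81814352 169.20816594]] [[301.16418433 166.64583303]]
```

View pics/c3.png

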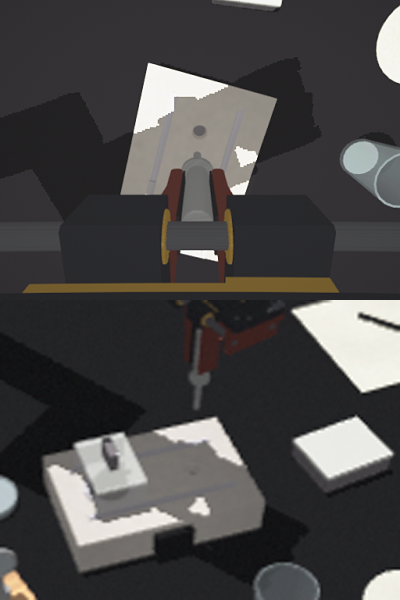

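Probe held upright. The tip, seen at scene pixel (303,143), agrees with my estimate, and the hole is directly below it. Centring by 2 mm and descending.

>>> apply_moves(
  series=[
    [[0,0.18,0,0,0,0,0],[0,0,2,0,0,0,0],[0,0,3,0,0,0,0],[0,0,2.5,0,0,0,0],[0,0,1.5,0,0,0,0],[0,0,0.5,0,0,0,0],[0,0,0,0,0,0,0],[0,0,0,0,0,0,0]],
  ],
)

```text
t: 18.05
ee_pos: [522.4, 229.5, 136.7]
orientation: [2.22, 2.222, 0.002]
ft_force: [0.3, 0.1, -0.2]
width: 16.0
```

```bash
python3 - <<'E'
from h import *
rel([521.1,229.1,135])
w=ctrl.get_image("wrist");s=ctrl.get_image("scene");o=ctrl.get_obs();M=R.from_rotvec(o["orientation"]).as_matrix()
tip=o["ee_pos"]+M[:,2]*80;print("tip est",tip,proj(s,tip),proj(w,tip))
cv2.imwrite("pics/c4.png",np.hstack([cv2.resize(w["img"][130:230,200:310],(396,360),interpolation=2),cv2.resize(s["img"][130:190,270:336],(396,360),interpolation=2)]))
E
```

```text
t 18.05 pos [522.4 229.5 136.7] F [ 0.3  0.1 -0.2] w 16.0 q [ 0.39  0.48  1.82 -0.    0.84  0.39]
tool z [ 1.5e-03  6.0e-04 -1.0e+00]
shift cm [-0.04 -0.13  0.17]
tip est [522.5449726  229.53131491  56.84591163] [[301.68553572 165.33714446]] [[253.39473567 198.99559744]]
```

View pics/c4.png

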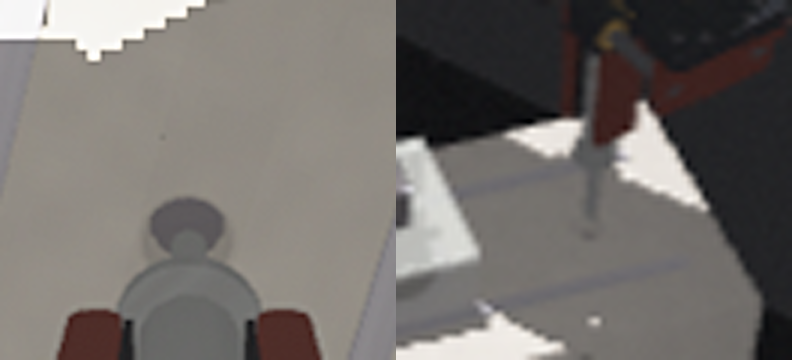

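The tip is laterally centred on the hole (188 vs 187 in the crop). Going in.

>>> apply_moves(
  series=[
    [[0,-0.05,0.5,0,0,0,0],[0,0,0.5,0,0,0,0],[0,0,0.5,0,0,0,0],[0,0,0.3,0,0,0,0],[0,0,0,0,0,0,0],[0,0,0,0,0,0,0]],
  ],
)

```text
t: 18.75
ee_pos: [521.1, 229.1, 117.6]
orientation: [-2.22, -2.222, 0.0]
ft_force: [0.1, -0.8, -0.5]
width: 15.4
```

>>> apply_moves(
  series=[
    [[0,0,0.2,0,0,0,0],[0,0,0.2,0,0,0,0],[0,0,0.2,0,0,0,0],[0,0,0,0,0,0,0],[0,0,0,0,0,0,0]],
  ],
)

```text
t: 19.25
ee_pos: [521.4, 229.3, 112.1]
orientation: [2.22, 2.222, 0.001]
ft_force: [-1.0, -0.8, 5.4]
width: 15.5
```

>>> apply_moves(
  series=[
    [[0,0,0.1,0,0,0,0],[0,0,0.1,0,0,0,0],[0,0,0,0,0,0,0],[0,0,0,0,0,0,0],[0,0,0,0,0,0,0]],
  ],
)

```text
t: 19.75
ee_pos: [521.7, 229.4, 111.6]
orientation: [2.22, 2.222, 0.002]
ft_force: [-4.6, -1.9, 19.4]
width: 15.6
```

It's on the rigid stop: 2 mm commanded gave 0.5 mm of travel and 19 N. I'll ease off slightly, hold, and check.

>>> apply_moves(
  series=[
    [[0,0,-0.07,0,0,0,0],[0,0,0,0,0,0,0],[0,0,0,0,0,0,0],[0,0,0,0,0,0,0],[0,0,0,0,0,0,0],[0,0,0,0,0,0,0],[0,0,0,0,0,0,0],[0,0,0,0,0,0,0]],
  ],
)

```text
t: 20.55
ee_pos: [521.6, 229.4, 111.8]
orientation: [2.22, 2.222, 0.002]
ft_force: [-3.3, -1.9, 14.0]
width: 15.7
```

```bash
python3 - <<'E'
from h import *
w=ctrl.get_image("wrist");s=ctrl.get_image("scene");rel([521.1,229.1,111])
cv2.imwrite("pics/c5.png",np.hstack([cv2.resize(w["img"],(400,300),interpolation=3),cv2.resize(s["img"][120:210,225:345],(400,300),interpolation=2)]))
E
```

```text
t 20.65 pos [521.5 229.4 111.8] F [-3.6 -1.3 15.4] w 15.5 q [0.39 0.52 1.83 0.   0.79 0.39]
tool z [ 1.e-03  4.e-04 -1.e+00]
shift cm [-0.03 -0.04  0.08]
```

View pics/c5.png

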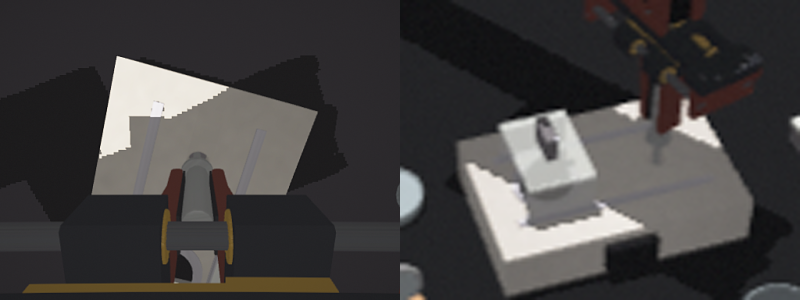

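The probe's shaft is in the hole (657,158 in the right panel), and the guard stands over the knob. A steady 14–15 N on the stop is holding the button down, so I'm handing in.

```bash
python3 -c "
from workcell import ctrl
print(ctrl.close_job())"
```

```text
the job is handed in; nothing more can be done
None
```

I finished all three steps and handed the job in at about 20.7 s with the probe still gripped and pressing; the hand-in gives no verdict.

- **Knob:** I turned it clockwise 48.7°. The wrist view showed the pointer line on the mark, within about 2° by eye. I couldn't check it again once the guard covered it.
- **Guard:** I slid it until the force rose to 19 N with no further travel, so it is at its end stop. The last pictures show it over the knob with the hole clear.
- **Probe:** I took the plain grey one at the end of the rack nearest the blue look-alikes.
    - The tip is about 18 mm below the deck and, from the arm's pose, within 1 mm of the hole's axis.
    - The button is on its rigid stop with a steady 14–15 N, and the grip opening is 15.5 mm on the 16 mm handle.
- **Other tools and glassware:** nothing in the moves or forces suggested contact, but I took no final picture of the rack.

One measurement disagreed: the two camera views placed the probe 4 mm apart. The wrist view settled it before I gripped. The other checks agreed.

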